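# Lock the stop nut of a trimming jig

## Task

The brass stop nut on the post of the trimming jig is already set. Run the two-armed lock nut above it down the post (clockwise from above) until it meets the white washer on the brass nut, then tighten it with about 0.5 N m (some 12 N pushed at the middle of an arm; no less than 0.4, never more than 0.65), so that it is locked. Let go, and leave the wax block in the jig, the steel mould and the blade dispenser where they are.

Things in the scene. Friction and masses are not known exactly. Their poses are not given: they have to be found in the camera images.
- jig: Trimming jig, fixed to the bench: aluminium plate 84 x 150 x 12 mm with a vertical threaded steel post 12 mm thick, its top 106 mm above the bench. Origin on the post's axis at bench height; z up; the plate reaches 45 mm along its +y and 105 mm along its -y. Screw heads and the nest for the block (77 mm along -y) stand at most 18 mm above the bench, the block in it 24 mm.
- set_nut: Brass hexagonal stop nut (32 mm across flats, round flange 42 mm across) on the post; cannot move. Origin on the post's axis at its underside; its top is 18 mm higher. A white washer 27 mm across, sunk in its top, sticks out by 1 to 5 mm: how much is not measured and must be felt.
- lock_nut: Dark steel lock nut with two arms along its own +x and -x. Origin on the post's axis at the underside of the hub (29 mm across, 16 mm high), 77 to 86 mm above the bench at the start; z up. Right-hand thread: clockwise from above it goes down 16 mm a turn. It runs stiffly at a steady 0.18 N m and stays where it is left; once on the washer the torque rises by about 0.3 N m in 0.1 rad.
- red_arm (a point): Point on the centre line of the lock nut's arm with the red ball end, 42 mm from the post's axis and 17 mm above the hub's underside. The arm is a round bar 10 mm thick that rises outwards by 1 in 4; its ball end, 16 mm across, is centred 64 mm from the axis.
- black_arm (a point): The same point on the opposite arm, which ends in a black ball.
- block_mid (a point): Centre of the pink cassette with wax block, 29 x 40 x 12 mm, loose in the jig's nest; to be left alone.
- mould_mid (a point): Centre of an upturned-rim stainless base mould, 31 x 43 x 12 mm, loose on the bench beside the jig; to be left alone.
- blade_box_mid (a point): Centre of the flat black blade dispenser with a yellow top, 25 x 92 x 14 mm, loose on the bench beside the jig; to be left alone.

How it is judged:
By the outcome, as a careful person would: the job done as asked, in the order asked, and still so for the second after the job is handed in, with the robot touching nothing.
It also fails if it takes over 51 s, if anything falls off the work surface, if the arm or the gripper's body presses on something with over 40 N, if the wrist force passes 120 N, or if a joint passes its speed limit or range.

## Robot

A 6-joint arm with a two-finger parallel gripper is mounted at the origin on a cart in front of the work surface, level with it; the furniture and walls round the work are solid. World frame = base frame: x ahead of the robot, y to its left, z up, the work surface at z = 0. Lengths are in m, angles in rad, forces in N, time in s.
With the tool pointing down it reaches from about 0.35 to 0.975 m from the base axis. Payload 4.9 kg.
Tool frame: the origin (TCP) lies on the mounting face of the last link; the fingertips stand 173 mm ahead of it and the grasp point (between the pads) lies 155 mm ahead of it; z points along the fingers, y is the direction in which the jaws open and shut (so a half turn about z gives the same grasp; the last joint's range is limited). The gripper opens to 85 mm and grips with 20 to 120 N. Pads are 22 mm wide; open, the fingers measure 114 mm over their backs; the gripper's body (76 mm by 85 mm) begins 54 mm behind the grasp point. The pads swing forward as they close: fully open they stand 13 mm farther back than shut.
Start: joints at [1.087, 0.053, 1.613, -0, 1.476, -0.119], TCP at [0.223, 0.584, 0.405] pointing down, gripper open.
Joint ranges: [-3.01, 3.01], [-1.01, 2.22], [0.06, 2.58], [-1.02, 4.17], [0.09, 2.62], [-3.14, 3.14]. Speed limits (rad/s): [2.57, 2.57, 3.14, 3.14, 3.14, 3.14].

## Interface

Orientations are given as a unit quaternion [w, x, y, z].
In Python, from plant import manip gives the robot as it stands.
- The arm moves only by the tool play_rows, never from a script. Its argument "increments" is a list of rows, each an object with "offset": the shift along the tool's x, y, z in mm, a list of three; "twist": the turn about the tool's z in rad; "grip": the opening, from 0 (shut) to 1 (fully open). In form: [{"offset": [dx, dy, dz], "twist": twist, "grip": grip}, ...]. A call has 1 to 5 rows; each row is the pose to reach, as a shift and turn from the pose commanded when the call began, along the tool's axes at that moment; what a row does not reach only later rows make up. A row lasts 1/12 s, in which the tool goes at most 41.7 mm and 7.16 degrees, less where a joint would pass 70% of its speed; a pose out of reach is approached as far as the arm can. A call with a gripper value outside its range is refused whole. The fingers move at their own pace and stop on an object; the grip force is fixed at half the most. Time passes only in rows, so rows that repeat a pose let the fingers close. It gives the time, the measured TCP pose, the force and the opening at its end, in the units of the state.
- manip.state(): the state, without advancing time (a new reading comes with each control period).
- manip.grab_frame(name): name is "side" or "top" or "wrist"; returns the picture (400x640x3 uint8, blue, green, red); there is no depth.
- manip.get_calibration(name): a dict with "fx", "fy", "cx", "cy" (pixels), "k1" (the pictures are not rectified: a ray, as slopes to the right and down, at radius r is drawn at 1 + k1 r^2 times it, then the intrinsics apply), "T" (4x4, takes a point from camera to world coordinates). Camera axes: x right, y down, z forward; pixel columns grow to the right and rows downward; lengths in m; the calibration is good to about 2 mm. A picture is of the moment at which its call begins: read the wrist's pose just before it. get_calibration takes no time and is no camera call; for the wrist camera it gives the pose at the moment of the call.
- manip.job_done(): hands the job in, once; it reports no verdict.
Trained networks look in the newest picture that a camera, given by its name, has taken for a name from the list of things; names that differ only in an ending like _2 or _b are one class to them, and where a whole thing is asked for, a point or a joint stands for the part that bears it (a point fixed in the world has none). Each returns a list of dicts, best first, with "p" (0 to 1); they miss things now and then, are a little off and sometimes report something else, mostly with a low value. They report only what shows in the picture. A call takes as long as a camera call.
- manip.boxes_of(query, camera): "xyz" ([x, y, z] in m, in the coordinates of the camera as it stood for that picture, good to about 4 mm: the middle of the surface that is visible of it).
- manip.tip_of(query, camera): "xyz" ([x, y, z] in m, in the coordinates of the camera as it stood for that picture, good to about 4 mm: a listed point, or the origin of a listed thing).
The state is a dict: "time": time; "joint_pos": joint angles; "joint_vel": joint speeds; "joint_efforts": joint torques, N m; "tool_pos": TCP position; "tool_rot": TCP orientation; "contact_force": force on the tool from outside, world axes, zero at the start; "ft_torque": the same for the moment, N m; "gripper_width": opening from 0.0 (shut) to 1.0 (fully open).
Only numpy, scipy, OpenCV 4.12 (cv2) and the standard library are available. Lean on these libraries where they do the work, as an engineer would, in place of code of your own. Each camera call takes 0.05 s, during which the arm holds its last target. There are 200 camera calls.

## Working session

There is one attempt and no reset: what is moved stays moved. The work goes in short steps, Python scripts to look and compute and a tool call to move; the robot and the scene stay as the last step left them, time stands still between calls to the robot, and variables do not carry over. Pictures are saved under pics/ and viewed, about 8 in all and at most 12, crops included, and the job is handed in when it is done.

Besides the shell and the picture viewer there is one more tool, called after "Request:" as name(argument=value, ...), one argument or row to a line, values as JSON. play_rows: Moves the arm, as the interface text tells. Its arguments: {"type":"object","properties":{"increments":{"type":"array"}},"required":["increments"]}

```bash
ls; mkdir -p pics; cat > h.py <<'E'
import numpy as np, cv2
from plant import manip
np.set_printoptions(precision=4,suppress=True)
def look(cam,qs,kind='tip',save=None):
    im=manip.grab_frame(cam); c=manip.get_calibration(cam); T=np.array(c['T'])
    if save: cv2.imwrite('pics/'+save,im)
    for q in qs:
        r=(manip.tip_of if kind=='tip' else manip.boxes_of)(q,cam)
        for d in r[:2]:
            print(cam,q,round(d['p'],2),(T@np.append(d['xyz'],1))[:3])
    return im,c
def st():
    s=manip.state(); print({k:np.round(s[k],3) for k in ('time','joint_pos','tool_pos','tool_rot','contact_force','ft_torque','gripper_width')})
E
python3 - <<'E'
from h import *
st()
q=['jig','set_nut','lock_nut','red_arm','black_arm']
look('side',q,save='side0.png')
look('top',q,save='top0.png')
look('top',['block_mid','mould_mid','blade_box_mid'])
st()
E
```

```text
pics
{'time': np.float64(0.0), 'joint_pos': array([ 1.087,  0.053,  1.614, -0.   ,  1.476, -0.119]), 'tool_pos': array([0.223, 0.584, 0.403]), 'tool_rot': array([-0.   ,  0.181,  0.983, -0.001]), 'contact_force': array([-0.158,  0.404,  0.346]), 'ft_torque': array([ 0.007,  0.01 , -0.021]), 'gripper_width': np.float64(1.003)}
side set_nut 0.69 [ 0.5286 -0.2743  0.0409]
side lock_nut 0.71 [ 0.5262 -0.2752  0.0818]
side black_arm 0.78 [ 0.5653 -0.2591  0.0971]
top jig 0.84 [ 0.5237 -0.274  -0.0027]
top jig 0.66 [ 0.4861 -0.2858  0.1065]
top set_nut 0.59 [ 0.5289 -0.2783  0.0438]
top lock_nut 0.61 [ 0.5246 -0.2786  0.0803]
top red_arm 0.57 [ 0.4879 -0.2885  0.1029]
top black_arm 0.73 [ 0.5625 -0.2612  0.0962]
top black_arm 0.19 [ 0.4886 -0.3431  0.0175]
top block_mid 0.81 [ 0.4897 -0.3454  0.0197]
top mould_mid 0.72 [ 0.5926 -0.3346  0.0093]
top blade_box_mid 0.62 [ 0.5503 -0.2057  0.0061]
{'time': np.float64(0.8), 'joint_pos': array([ 1.087,  0.053,  1.613,  0.   ,  1.476, -0.119]), 'tool_pos': array([0.223, 0.584, 0.405]), 'tool_rot': array([0.   , 0.181, 0.983, 0.   ]), 'contact_force': array([0.392, 0.757, 0.599]), 'ft_torque': array([ 0.014, -0.005, -0.051]), 'gripper_width': np.float64(1.005)}
```

View pics/side0.png

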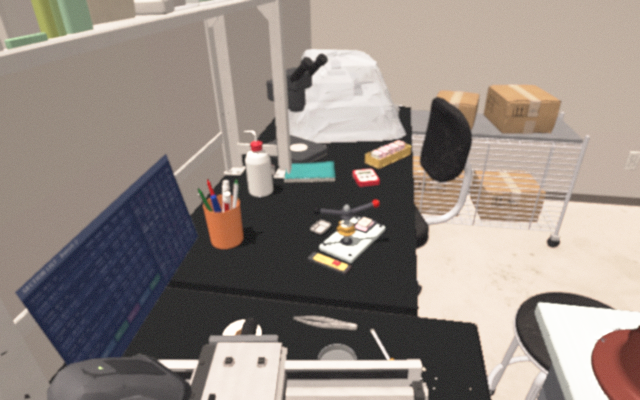

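View pics/top0.png

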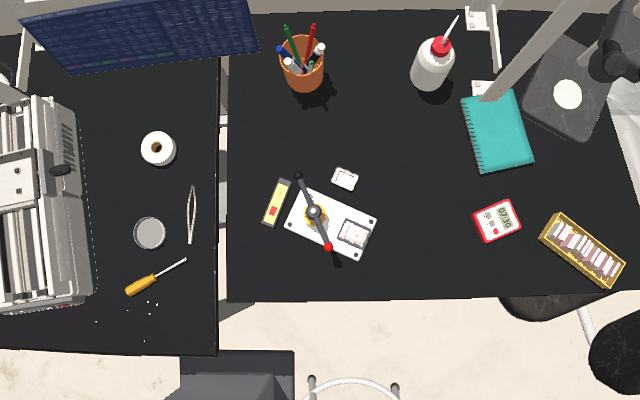

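The side view shows the dark lock nut on its post at about (345,215), above brass at (347,230), with the red ball at (376,203). In the top view the post is at (314,212), the black ball at (298,175) and the red ball at (328,247), which agrees with the networks. The axis is near (0.525,-0.276) and the black arm points about 20° from +x.

I'll use the open gripper as a fork: one finger on each arm, with the tool axis on the post.

Request:
play_rows(
  increments=[
    {"offset": [-26,-30,0],"twist": 0,"grip": 0.9},
    {"offset": [-52,-61,0],"twist": 0,"grip": 0.9},
    {"offset": [-78,-92,0],"twist": 0,"grip": 0.9},
    {"offset": [-104,-122,0],"twist": 0,"grip": 0.9},
    {"offset": [-130,-153,0],"twist": 0,"grip": 0.9},
  ],
)

```text
time: 1.22
tool_pos: [0.2899, 0.393, 0.4047]
tool_rot: [0.0, 0.181, 0.983, 0.0]
contact_force: [0.9, -0.2, 0.2]
gripper_width: 0.899
```

Request:
play_rows(
  increments=[
    {"offset": [-26,-30,0],"twist": 0,"grip": 0.9},
    {"offset": [-52,-61,0],"twist": 0,"grip": 0.9},
    {"offset": [-78,-92,0],"twist": 0,"grip": 0.9},
    {"offset": [-104,-122,0],"twist": 0,"grip": 0.9},
    {"offset": [-130,-153,0],"twist": 0,"grip": 0.9},
  ],
)

```text
time: 1.63
tool_pos: [0.3567, 0.2035, 0.405]
tool_rot: [0.001, 0.181, 0.983, 0.0]
contact_force: [1.3, 0.3, 0.1]
gripper_width: 0.898
```

Request:
play_rows(
  increments=[
    {"offset": [-26,-30,0],"twist": 0,"grip": 0.9},
    {"offset": [-52,-61,0],"twist": 0,"grip": 0.9},
    {"offset": [-78,-92,0],"twist": 0,"grip": 0.9},
    {"offset": [-104,-122,0],"twist": 0,"grip": 0.9},
    {"offset": [-130,-153,0],"twist": 0,"grip": 0.9},
  ],
)

```text
time: 2.05
tool_pos: [0.4236, 0.0139, 0.4052]
tool_rot: [0.001, 0.181, 0.983, 0.0]
contact_force: [0.3, 0.2, 0.7]
gripper_width: 0.905
```

Request:
play_rows(
  increments=[
    {"offset": [-20,-24,0],"twist": 0,"grip": 0.9},
    {"offset": [-40,-47,0],"twist": 0,"grip": 0.9},
    {"offset": [-60,-70,0],"twist": 0,"grip": 0.9},
    {"offset": [-80,-94,0],"twist": 0,"grip": 0.9},
    {"offset": [-99,-117,0],"twist": 0,"grip": 0.9},
  ],
)

```text
time: 2.47
tool_pos: [0.4745, -0.1305, 0.4049]
tool_rot: [0.0, 0.182, 0.983, -0.0]
contact_force: [0.8, -0.1, -0.4]
gripper_width: 0.904
```

Request:
play_rows(
  increments=[
    {"offset": [-25,-29,0],"twist": 0,"grip": 0.9},
    {"offset": [-50,-58,0],"twist": 0,"grip": 0.9},
    {"offset": [-75,-88,0],"twist": 0,"grip": 0.9},
    {"offset": [-99,-117,0],"twist": 0,"grip": 0.9},
    {"offset": [-99,-117,0],"twist": 0,"grip": 0.9},
  ],
)

```text
time: 2.88
tool_pos: [0.5258, -0.2785, 0.4039]
tool_rot: [-0.0, 0.184, 0.983, -0.001]
contact_force: [-0.6, 0.2, 0.4]
gripper_width: 0.901
```

```bash
python3 - <<'E'
from h import *
st()
im,c=look('wrist',['jig','set_nut','lock_nut','red_arm','black_arm'],save='w1.png')
print(np.array(c['T']))
look('wrist',['lock_nut','red_arm','black_arm'])
look('side',['lock_nut','red_arm','black_arm','set_nut'])
st()
E
```

```text
{'time': np.float64(2.883), 'joint_pos': array([-0.612, -0.017,  1.685, -0.002,  1.473, -1.813]), 'tool_pos': array([ 0.526, -0.278,  0.404]), 'tool_rot': array([-0.   ,  0.184,  0.983, -0.001]), 'contact_force': array([-0.637,  0.245,  0.364]), 'ft_torque': array([-0.012,  0.019,  0.006]), 'gripper_width': np.float64(0.901)}
wrist jig 0.56 [ 0.5225 -0.2751  0.0016]
wrist set_nut 0.68 [ 0.5298 -0.275   0.0393]
wrist lock_nut 0.58 [ 0.5289 -0.2715  0.082 ]
wrist lock_nut 0.26 [ 0.529  -0.2748  0.0381]
wrist red_arm 0.72 [ 0.4832 -0.2891  0.0979]
wrist black_arm 0.85 [ 0.5658 -0.2594  0.0949]
[[ 0.36    0.891   0.2768  0.4548]
 [ 0.933  -0.3436 -0.1072 -0.2485]
 [-0.0004  0.2968 -0.9549  0.3715]
 [ 0.      0.      0.      1.    ]]
wrist lock_nut 0.66 [ 0.5285 -0.2795  0.0794]
wrist red_arm 0.83 [ 0.485  -0.2906  0.0934]
wrist black_arm 0.56 [ 0.5645 -0.2604  0.0956]
side lock_nut 0.72 [ 0.5246 -0.2728  0.081 ]
side lock_nut 0.27 [ 0.5546 -0.2045  0.0062]
side red_arm 0.79 [ 0.4845 -0.2942  0.0974]
side black_arm 0.64 [ 0.5688 -0.262   0.0959]
side set_nut 0.73 [ 0.5294 -0.279   0.0389]
{'time': np.float64(3.633), 'joint_pos': array([-0.605, -0.026,  1.692, -0.   ,  1.475, -1.812]), 'tool_pos': array([ 0.525, -0.273,  0.405]), 'tool_rot': array([ 0.   ,  0.181,  0.983, -0.   ]), 'contact_force': array([-0.225, -0.468,  0.559]), 'ft_torque': array([-0.039,  0.007, -0.005]), 'gripper_width': np.float64(0.899)}
```

View pics/w1.png

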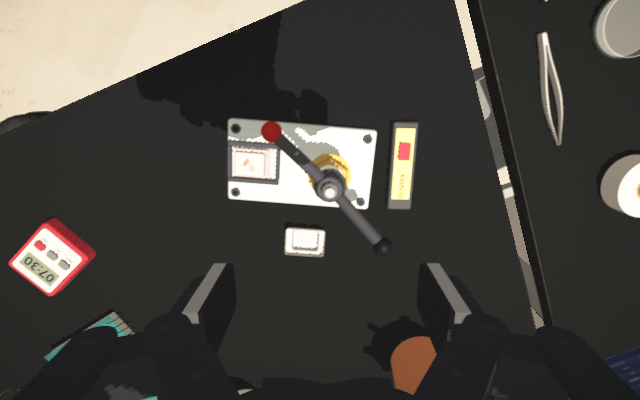

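The wrist view shows the hub at (330,187), the red ball at (271,131), the black ball at (383,246), and the block, mould and dispenser clear of the finger paths. Averaged, the axis is at (0.526,-0.2755), the arm angle is 0.353 rad, and the hub underside is at about 0.081. The finger line is at 1.207 rad, so I can lower straight down.

Request:
play_rows(
  increments=[
    {"offset": [-2,-2,40],"twist": 0,"grip": 0.9},
    {"offset": [-2,-2,80],"twist": 0,"grip": 0.9},
    {"offset": [-2,-2,120],"twist": 0,"grip": 0.9},
    {"offset": [-2,-2,145],"twist": 0,"grip": 0.9},
    {"offset": [-2,-2,160],"twist": 0,"grip": 0.9},
  ],
)

```text
time: 4.05
tool_pos: [0.5247, -0.2749, 0.2399]
tool_rot: [-0.003, 0.181, 0.983, 0.001]
contact_force: [-0.7, -0.3, -0.2]
gripper_width: 0.902
```

Request:
play_rows(
  increments=[
    {"offset": [0,0,0],"twist": 0.08,"grip": 0.9},
    {"offset": [0,0,0],"twist": 0.16,"grip": 0.9},
    {"offset": [0,0,0],"twist": 0.24,"grip": 0.9},
    {"offset": [0,0,0],"twist": 0.32,"grip": 0.9},
    {"offset": [0,0,0],"twist": 0.4,"grip": 0.9},
  ],
)

```text
time: 4.47
tool_pos: [0.5262, -0.2759, 0.2446]
tool_rot: [-0.0, 0.375, 0.927, 0.0]
contact_force: [0.3, 0.3, -0.5]
gripper_width: 0.897
```

```bash
python3 - <<'E'
from h import *
st()
im,c=look('side',['lock_nut','red_arm','black_arm'],save='s2.png')
cv2.imwrite('pics/s2.png',cv2.resize(im[130:280,270:430],None,fx=4,fy=4,interpolation=2))
im,c=look('wrist',['red_arm','black_arm'],save='w2.png')
st()
E
```

```text
{'time': np.float64(4.467), 'joint_pos': array([-0.608,  0.131,  1.81 ,  0.   ,  1.2  , -1.41 ]), 'tool_pos': array([ 0.526, -0.276,  0.245]), 'tool_rot': array([-0.   ,  0.375,  0.927,  0.   ]), 'contact_force': array([ 0.285,  0.334, -0.522]), 'ft_torque': array([0.034, 0.009, 0.042]), 'gripper_width': np.float64(0.897)}
side lock_nut 0.65 [ 0.5223 -0.2709  0.0793]
side red_arm 0.55 [ 0.4849 -0.2948  0.097 ]
side red_arm 0.38 [ 0.493  -0.3441  0.0208]
side black_arm 0.9 [ 0.5667 -0.2617  0.1   ]
wrist red_arm 0.89 [ 0.4848 -0.2917  0.094 ]
wrist black_arm 0.62 [ 0.5631 -0.2609  0.0916]
{'time': np.float64(4.817), 'joint_pos': array([-0.608,  0.131,  1.81 ,  0.   ,  1.2  , -1.415]), 'tool_pos': array([ 0.526, -0.276,  0.245]), 'tool_rot': array([-0.   ,  0.373,  0.928,  0.   ]), 'contact_force': array([ 0.665, -0.579,  0.508]), 'ft_torque': array([ 0.004, -0.008, -0.002]), 'gripper_width': np.float64(0.897)}
```

View pics/w2.png

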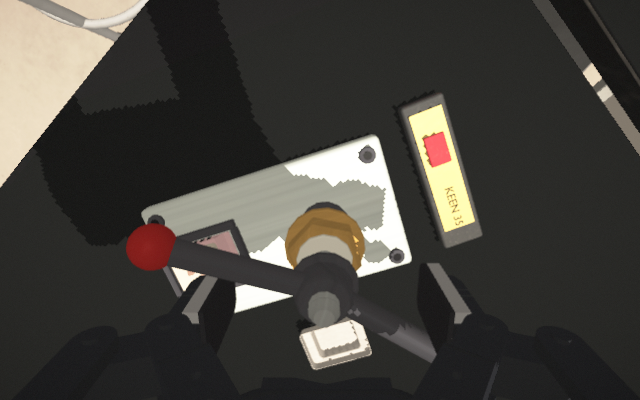

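The wrist view shows the fingers either side: left pad at (210,300) below the red arm, right pad at (440,300) above the black arm, nothing else close. Next I turn clockwise until they make contact.

Request:
play_rows(
  increments=[
    {"offset": [0,0,0],"twist": 0.07,"grip": 0.9},
    {"offset": [0,0,0],"twist": 0.14,"grip": 0.9},
    {"offset": [0,0,0],"twist": 0.21,"grip": 0.9},
    {"offset": [0,0,0.5],"twist": 0.28,"grip": 0.9},
    {"offset": [0,0,1],"twist": 0.35,"grip": 0.9},
  ],
)

```text
time: 5.23
tool_pos: [0.5264, -0.2763, 0.244]
tool_rot: [0.001, 0.53, 0.848, -0.0]
contact_force: [0.0, -1.6, -0.2]
gripper_width: 0.898
```

```bash
python3 - <<'E'
from h import *
st()
E
```

```text
{'time': np.float64(5.233), 'joint_pos': array([-0.608,  0.132,  1.81 , -0.001,  1.197, -1.062]), 'tool_pos': array([ 0.526, -0.276,  0.244]), 'tool_rot': array([ 0.001,  0.53 ,  0.848, -0.   ]), 'contact_force': array([ 0.027, -1.613, -0.197]), 'ft_torque': array([-0.303, -0.098,  0.151]), 'gripper_width': np.float64(0.898)}
```

Torque on the tool is about 0.15 N m with 1.6 N lateral, so both arms are being driven. Running down now.

Request:
play_rows(
  increments=[
    {"offset": [0,0,0.3],"twist": 0.12,"grip": 0.9},
    {"offset": [0,0,0.6],"twist": 0.24,"grip": 0.9},
    {"offset": [0,0,0.9],"twist": 0.36,"grip": 0.9},
    {"offset": [0,0,1.2],"twist": 0.48,"grip": 0.9},
    {"offset": [0,0,1.5],"twist": 0.6,"grip": 0.9},
  ],
)

```text
time: 5.65
tool_pos: [0.5263, -0.2765, 0.2426]
tool_rot: [0.001, 0.758, 0.653, -0.0]
contact_force: [0.2, -3.1, -0.9]
gripper_width: 0.901
```

Request:
play_rows(
  increments=[
    {"offset": [0,0,0.3],"twist": 0.12,"grip": 0.9},
    {"offset": [0,0,0.6],"twist": 0.24,"grip": 0.9},
    {"offset": [0,0,0.9],"twist": 0.36,"grip": 0.9},
    {"offset": [0,0,1.2],"twist": 0.48,"grip": 0.9},
    {"offset": [0,0,1.5],"twist": 0.6,"grip": 0.9},
  ],
)

```text
time: 6.07
tool_pos: [0.5261, -0.2767, 0.241]
tool_rot: [0.001, 0.917, 0.4, -0.0]
contact_force: [-0.1, -4.4, -0.8]
gripper_width: 0.901
```

```bash
python3 - <<'E'
from h import *
st()
look('wrist',['red_arm','black_arm'])
E
```

```text
{'time': np.float64(6.067), 'joint_pos': array([-0.609,  0.136,  1.812, -0.002,  1.192,  0.14 ]), 'tool_pos': array([ 0.526, -0.277,  0.241]), 'tool_rot': array([ 0.001,  0.917,  0.4  , -0.   ]), 'contact_force': array([-0.107, -4.391, -0.849]), 'ft_torque': array([-0.593,  0.059,  0.2  ]), 'gripper_width': np.float64(0.901)}
wrist red_arm 0.62 [ 0.5095 -0.2378  0.0901]
wrist black_arm 0.96 [ 0.5442 -0.3168  0.0918]
wrist black_arm 0.73 [ 0.5059 -0.2371  0.0931]
```

Request:
play_rows(
  increments=[
    {"offset": [0,0,0.3],"twist": 0.12,"grip": 0.9},
    {"offset": [0,0,0.6],"twist": 0.24,"grip": 0.9},
    {"offset": [0,0,0.9],"twist": 0.36,"grip": 0.9},
    {"offset": [0,0,1.2],"twist": 0.48,"grip": 0.9},
    {"offset": [0,0,1.5],"twist": 0.6,"grip": 0.9},
  ],
)

```text
time: 6.63
tool_pos: [0.5261, -0.2761, 0.2392]
tool_rot: [0.0, 0.994, 0.112, -0.0]
contact_force: [-0.8, -2.0, 1.2]
gripper_width: 0.897
```

Request:
play_rows(
  increments=[
    {"offset": [0,0,0.3],"twist": 0.12,"grip": 0.9},
    {"offset": [0,0,0.6],"twist": 0.24,"grip": 0.9},
    {"offset": [0,0,0.9],"twist": 0.36,"grip": 0.9},
    {"offset": [0,0,1.2],"twist": 0.48,"grip": 0.9},
    {"offset": [0,0,1.5],"twist": 0.6,"grip": 0.9},
  ],
)

```text
time: 7.05
tool_pos: [0.5262, -0.2761, 0.2378]
tool_rot: [0.0, 0.982, -0.186, 0.0]
contact_force: [0.0, -2.4, -0.0]
gripper_width: 0.901
```

Request:
play_rows(
  increments=[
    {"offset": [0,0,0.3],"twist": 0.12,"grip": 0.9},
    {"offset": [0,0,0.6],"twist": 0.24,"grip": 0.9},
    {"offset": [0,0,0.9],"twist": 0.36,"grip": 0.9},
    {"offset": [0,0,1.2],"twist": 0.48,"grip": 0.9},
    {"offset": [0,0,1.5],"twist": 0.6,"grip": 0.9},
  ],
)

```text
time: 7.47
tool_pos: [0.5262, -0.2762, 0.2363]
tool_rot: [0.001, 0.884, -0.468, 0.0]
contact_force: [0.7, -4.2, -0.8]
gripper_width: 0.902
```

Request:
play_rows(
  increments=[
    {"offset": [0,0,0.3],"twist": 0.12,"grip": 0.9},
    {"offset": [0,0,0.6],"twist": 0.24,"grip": 0.9},
    {"offset": [0,0,0.9],"twist": 0.36,"grip": 0.9},
    {"offset": [0,0,1.2],"twist": 0.48,"grip": 0.9},
    {"offset": [0,0,1.5],"twist": 0.6,"grip": 0.9},
  ],
)

```text
time: 7.88
tool_pos: [0.5262, -0.2763, 0.2348]
tool_rot: [-0.001, -0.706, 0.709, -0.001]
contact_force: [-0.5, -4.0, -1.4]
gripper_width: 0.901
```

```bash
python3 - <<'E'
from h import *
st()
E
```

```text
{'time': np.float64(7.883), 'joint_pos': array([-0.608,  0.144,  1.815, -0.001,  1.182,  2.538]), 'tool_pos': array([ 0.526, -0.276,  0.235]), 'tool_rot': array([-0.001, -0.706,  0.709, -0.001]), 'contact_force': array([-0.504, -4.009, -1.414]), 'ft_torque': array([-0.592, -0.003,  0.17 ]), 'gripper_width': np.float64(0.901)}
```

Request:
play_rows(
  increments=[
    {"offset": [0,0,0.3],"twist": 0.1,"grip": 0.9},
    {"offset": [0,0,0.5],"twist": 0.2,"grip": 0.9},
    {"offset": [0,0,0.7],"twist": 0.3,"grip": 0.9},
    {"offset": [0,0,1.0],"twist": 0.4,"grip": 0.9},
  ],
)

```text
time: 8.22
tool_pos: [0.5262, -0.2764, 0.2338]
tool_rot: [-0.0, -0.551, 0.834, -0.001]
contact_force: [-0.9, -4.6, -0.7]
gripper_width: 0.901
```

Request:
play_rows(
  increments=[
    {"offset": [0,0,0],"twist": -0.1,"grip": 0.9},
    {"offset": [0,0,-20],"twist": -0.12,"grip": 0.9},
    {"offset": [0,0,-45],"twist": -0.12,"grip": 0.9},
    {"offset": [0,0,-50],"twist": -0.22,"grip": 0.9},
    {"offset": [0,0,-50],"twist": -0.34,"grip": 0.9},
  ],
)

```text
time: 8.63
tool_pos: [0.5271, -0.2762, 0.287]
tool_rot: [0.001, -0.688, 0.726, -0.002]
contact_force: [-0.0, -0.1, -0.0]
gripper_width: 0.899
```

Request:
play_rows(
  increments=[
    {"offset": [0,0,0],"twist": -0.12,"grip": 0.9},
    {"offset": [0,0,0],"twist": -0.24,"grip": 0.9},
    {"offset": [0,0,0],"twist": -0.36,"grip": 0.9},
    {"offset": [0,0,0],"twist": -0.48,"grip": 0.9},
    {"offset": [0,0,0],"twist": -0.6,"grip": 0.9},
  ],
)

```text
time: 9.05
tool_pos: [0.5262, -0.2755, 0.2836]
tool_rot: [-0.0, 0.872, -0.49, -0.0]
contact_force: [-0.1, 0.9, -0.2]
gripper_width: 0.902
```

Request:
play_rows(
  increments=[
    {"offset": [0,0,0],"twist": -0.12,"grip": 0.9},
    {"offset": [0,0,0],"twist": -0.24,"grip": 0.9},
    {"offset": [0,0,0],"twist": -0.36,"grip": 0.9},
    {"offset": [0,0,0],"twist": -0.48,"grip": 0.9},
    {"offset": [0,0,0],"twist": -0.6,"grip": 0.9},
  ],
)

```text
time: 9.47
tool_pos: [0.5262, -0.2756, 0.2836]
tool_rot: [-0.001, 0.978, -0.21, -0.0]
contact_force: [0.4, -0.2, -0.9]
gripper_width: 0.894
```

Request:
play_rows(
  increments=[
    {"offset": [0,0,0],"twist": -0.12,"grip": 0.9},
    {"offset": [0,0,0],"twist": -0.24,"grip": 0.9},
    {"offset": [0,0,0],"twist": -0.36,"grip": 0.9},
    {"offset": [0,0,0],"twist": -0.48,"grip": 0.9},
    {"offset": [0,0,0],"twist": -0.6,"grip": 0.9},
  ],
)

```text
time: 9.88
tool_pos: [0.5262, -0.2755, 0.2836]
tool_rot: [-0.001, 0.996, 0.088, 0.0]
contact_force: [-1.1, 0.1, 1.2]
gripper_width: 0.901
```

Request:
play_rows(
  increments=[
    {"offset": [0,0,0],"twist": -0.12,"grip": 0.9},
    {"offset": [0,0,0],"twist": -0.24,"grip": 0.9},
    {"offset": [0,0,0],"twist": -0.36,"grip": 0.9},
    {"offset": [0,0,0],"twist": -0.48,"grip": 0.9},
    {"offset": [0,0,0],"twist": -0.6,"grip": 0.9},
  ],
)

```text
time: 10.3
tool_pos: [0.5262, -0.2755, 0.2836]
tool_rot: [-0.0, 0.926, 0.378, 0.0]
contact_force: [-0.1, -0.2, -0.4]
gripper_width: 0.899
```

Request:
play_rows(
  increments=[
    {"offset": [0,0,0],"twist": -0.12,"grip": 0.9},
    {"offset": [0,0,0],"twist": -0.24,"grip": 0.9},
    {"offset": [0,0,0],"twist": -0.36,"grip": 0.9},
    {"offset": [0,0,0],"twist": -0.48,"grip": 0.9},
    {"offset": [0,0,0],"twist": -0.6,"grip": 0.9},
  ],
)

```text
time: 10.72
tool_pos: [0.5262, -0.2755, 0.2836]
tool_rot: [-0.0, 0.772, 0.635, 0.0]
contact_force: [-0.4, -0.0, 0.9]
gripper_width: 0.903
```

```bash
python3 - <<'E'
from h import *
st()
look('wrist',['red_arm','black_arm','lock_nut','set_nut'],save='w3.png')
look('side',['red_arm','black_arm','lock_nut','set_nut'])
st()
E
```

```text
{'time': np.float64(10.717), 'joint_pos': array([-0.608,  0.084,  1.79 ,  0.001,  1.269, -0.413]), 'tool_pos': array([ 0.526, -0.276,  0.284]), 'tool_rot': array([-0.   ,  0.772,  0.635,  0.   ]), 'contact_force': array([-0.409, -0.005,  0.881]), 'ft_torque': array([ 0.027, -0.005, -0.004]), 'gripper_width': np.float64(0.903)}
wrist red_arm 0.61 [ 0.5524 -0.3055  0.0863]
wrist black_arm 0.56 [ 0.4981 -0.2447  0.0843]
wrist black_arm 0.48 [ 0.527  -0.2751  0.0681]
wrist lock_nut 0.79 [ 0.5288 -0.2776  0.0677]
wrist lock_nut 0.66 [ 0.5259 -0.2787 -0.0002]
wrist set_nut 0.7 [ 0.5265 -0.2791  0.0376]
side red_arm 0.8 [ 0.5536 -0.304   0.0861]
side black_arm 0.84 [ 0.497  -0.2456  0.0839]
side lock_nut 0.64 [ 0.5272 -0.2727  0.0662]
side set_nut 0.47 [ 0.5285 -0.2774  0.0417]
{'time': np.float64(11.217), 'joint_pos': array([-0.608,  0.084,  1.789,  0.   ,  1.268, -0.404]), 'tool_pos': array([ 0.526, -0.276,  0.284]), 'tool_rot': array([-0.   ,  0.776,  0.631,  0.   ]), 'contact_force': array([0.179, 0.287, 0.515]), 'ft_torque': array([-0.043, -0.009, -0.034]), 'gripper_width': np.float64(0.897)}
```

View pics/w3.png

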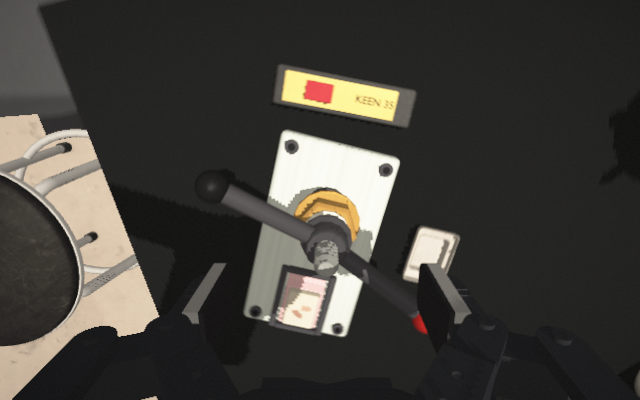

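The wrist view has the black ball at (212,186), the hub at (325,240) and the red arm under the right finger. The nut has turned about 4.3 rad, the hub is at about 0.068, and the block and mould are untouched. I'm re-engaging with 0.22 rad clearance, then running about 0.7 rad before feeling for the washer.

Request:
play_rows(
  increments=[
    {"offset": [0,0,25],"twist": 0,"grip": 0.9},
    {"offset": [0,0,45],"twist": 0,"grip": 0.9},
    {"offset": [0,0,53],"twist": 0,"grip": 0.9},
    {"offset": [0,0,53],"twist": 0.1,"grip": 0.9},
    {"offset": [0,0,53],"twist": 0.2,"grip": 0.9},
  ],
)

```text
time: 11.63
tool_pos: [0.5258, -0.2757, 0.2296]
tool_rot: [-0.001, 0.836, 0.549, -0.001]
contact_force: [-2.5, -2.1, -1.9]
gripper_width: 0.895
```

Request:
play_rows(
  increments=[
    {"offset": [0,0,0.3],"twist": 0.1,"grip": 0.9},
    {"offset": [0,0,0.5],"twist": 0.2,"grip": 0.9},
    {"offset": [0,0,0.8],"twist": 0.3,"grip": 0.9},
    {"offset": [0,0,1.0],"twist": 0.4,"grip": 0.9},
  ],
)

```text
time: 11.97
tool_pos: [0.5257, -0.2758, 0.2289]
tool_rot: [-0.001, 0.928, 0.372, -0.001]
contact_force: [0.1, -0.9, -4.0]
gripper_width: 0.901
```

```bash
python3 - <<'E'
from h import *
st()
E
```

```text
{'time': np.float64(11.967), 'joint_pos': array([-0.608,  0.151,  1.818, -0.001,  1.175,  0.2  ]), 'tool_pos': array([ 0.526, -0.276,  0.229]), 'tool_rot': array([-0.001,  0.928,  0.372, -0.001]), 'contact_force': array([ 0.083, -0.894, -3.986]), 'ft_torque': array([-0.078,  0.044,  0.201]), 'gripper_width': np.float64(0.901)}
```

Request:
play_rows(
  increments=[
    {"offset": [0,0,0.3],"twist": 0.12,"grip": 0.9},
    {"offset": [0,0,0.6],"twist": 0.24,"grip": 0.9},
    {"offset": [0,0,0.9],"twist": 0.36,"grip": 0.9},
    {"offset": [0,0,1.2],"twist": 0.48,"grip": 0.9},
    {"offset": [0,0,1.5],"twist": 0.6,"grip": 0.9},
  ],
)

```text
time: 12.38
tool_pos: [0.526, -0.2757, 0.2276]
tool_rot: [-0.0, 0.997, 0.081, -0.0]
contact_force: [1.6, -0.6, -3.6]
gripper_width: 0.896
```

```bash
cat > t.py <<'E'
from h import *
s=manip.state(); print(s['time'],'Mz',np.round(s['ft_torque'],3),'F',np.round(s['contact_force'],1),'j6',np.round(s['joint_pos'][5],3), s['tool_pos'], 'eff6',np.round(s['joint_efforts'][5],3))
E
python3 t.py; python3 - <<'E'
from h import *
im,c=look('side',['lock_nut','set_nut','red_arm','black_arm'])
im,c=look('wrist',['lock_nut','set_nut','red_arm','black_arm'])
cv2.imwrite('pics/w4.png',cv2.resize(im[130:330,230:430],None,fx=2.5,fy=2.5))
E
```

```text
12.3833 Mz [-0.018 -0.187  0.235] F [ 1.6 -0.6 -3.6] j6 0.801 [ 0.526  -0.2757  0.2276] eff6 -0.984
side lock_nut 0.67 [ 0.525  -0.2753  0.0663]
side set_nut 0.4 [ 0.5295 -0.2779  0.0389]
side set_nut 0.25 [ 0.4925 -0.3472  0.0192]
side red_arm 0.62 [ 0.5173 -0.3185  0.0842]
side black_arm 0.64 [ 0.5353 -0.2351  0.0845]
wrist lock_nut 0.65 [ 0.5296 -0.2746  0.0654]
wrist set_nut 0.78 [ 0.5289 -0.2791  0.0387]
wrist red_arm 0.69 [ 0.5146 -0.3167  0.0794]
wrist black_arm 0.75 [ 0.5361 -0.234   0.082 ]
```

View pics/w4.png

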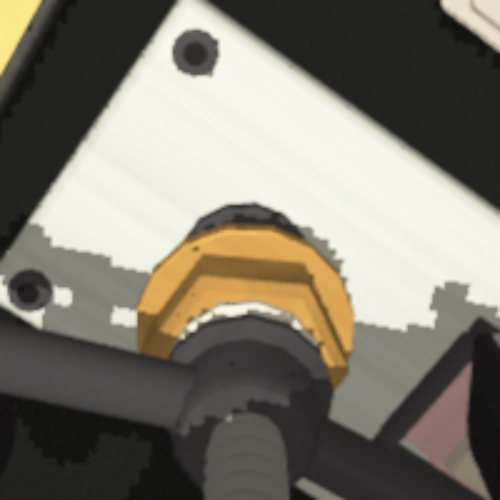

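The crop shows the hub's lower rim at (250,320) close above the white washer on the brass. From here I feel in 0.1 rad steps.

Request:
play_rows(
  increments=[
    {"offset": [0,0,0.2],"twist": 0.05,"grip": 0.9},
    {"offset": [0,0,0.3],"twist": 0.1,"grip": 0.9},
  ],
)

```text
time: 13.05
tool_pos: [0.5262, -0.2759, 0.2281]
tool_rot: [0.0, 0.999, 0.033, -0.0]
contact_force: [-0.9, -0.1, 0.6]
gripper_width: 0.901
```

```bash
python3 t.py
```

```text
13.05 Mz [0.031 0.101 0.149] F [-0.9 -0.1  0.6] j6 0.897 [ 0.5262 -0.2759  0.2281] eff6 -0.34
```

Request:
play_rows(
  increments=[
    {"offset": [0,0,0.2],"twist": 0.05,"grip": 0.9},
    {"offset": [0,0,0.3],"twist": 0.1,"grip": 0.9},
  ],
)

```text
time: 13.22
tool_pos: [0.5262, -0.2759, 0.2279]
tool_rot: [0.0, 1.0, -0.017, -0.0]
contact_force: [-0.4, 0.3, 0.3]
gripper_width: 0.9
```

```bash
python3 t.py
```

```text
13.2167 Mz [0.05  0.094 0.184] F [-0.4  0.3  0.3] j6 0.997 [ 0.5262 -0.2759  0.2279] eff6 -0.314
```

Request:
play_rows(
  increments=[
    {"offset": [0,0,0.2],"twist": 0.05,"grip": 0.9},
    {"offset": [0,0,0.3],"twist": 0.1,"grip": 0.9},
  ],
)

```text
time: 13.38
tool_pos: [0.5263, -0.276, 0.2276]
tool_rot: [0.0, 0.998, -0.067, 0.0]
contact_force: [-0.5, 0.7, 0.1]
gripper_width: 0.904
```

```bash
python3 t.py
```

```text
13.3833 Mz [0.033 0.07  0.116] F [-0.5  0.7  0.1] j6 1.097 [ 0.5263 -0.276   0.2276] eff6 -0.313
```

Request:
play_rows(
  increments=[
    {"offset": [0,0,0.2],"twist": 0.06,"grip": 0.9},
    {"offset": [0,0,0.3],"twist": 0.12,"grip": 0.9},
  ],
)

```text
time: 13.55
tool_pos: [0.5263, -0.276, 0.2273]
tool_rot: [0.0, 0.992, -0.127, 0.0]
contact_force: [-0.2, -1.1, 0.4]
gripper_width: 0.903
```

```bash
python3 t.py
```

```text
13.55 Mz [-0.045  0.056  0.231] F [-0.2 -1.1  0.4] j6 1.218 [ 0.5263 -0.276   0.2273] eff6 -0.416
```

Request:
play_rows(
  increments=[
    {"offset": [0,0,0.1],"twist": 0.05,"grip": 0.9},
  ],
)

```text
time: 13.63
tool_pos: [0.5263, -0.276, 0.2272]
tool_rot: [0.0, 0.988, -0.152, 0.0]
contact_force: [-0.1, -1.2, -0.3]
gripper_width: 0.899
```

```bash
python3 t.py
```

```text
13.6333 Mz [-0.006  0.016  0.168] F [-0.1 -1.2 -0.3] j6 1.268 [ 0.5263 -0.276   0.2272] eff6 -0.249
```

Still running free; continuing.

Request:
play_rows(
  increments=[
    {"offset": [0,0,0.2],"twist": 0.06,"grip": 0.9},
    {"offset": [0,0,0.3],"twist": 0.12,"grip": 0.9},
  ],
)

```text
time: 13.8
tool_pos: [0.5264, -0.276, 0.227]
tool_rot: [0.0, 0.977, -0.211, 0.0]
contact_force: [0.3, -0.0, -0.1]
gripper_width: 0.899
```

```bash
python3 t.py
```

```text
13.8 Mz [ 0.005 -0.014  0.202] F [ 0.3 -0.  -0.1] j6 1.388 [ 0.5264 -0.276   0.227 ] eff6 -0.414
```

Request:
play_rows(
  increments=[
    {"offset": [0,0,0.2],"twist": 0.06,"grip": 0.9},
    {"offset": [0,0,0.3],"twist": 0.12,"grip": 0.9},
  ],
)

```text
time: 13.97
tool_pos: [0.5264, -0.2761, 0.2267]
tool_rot: [0.0, 0.963, -0.269, 0.0]
contact_force: [-0.2, -0.4, -0.5]
gripper_width: 0.903
```

```bash
python3 t.py
```

```text
13.9667 Mz [-0.122 -0.029  0.229] F [-0.2 -0.4 -0.5] j6 1.508 [ 0.5264 -0.2761  0.2267] eff6 -0.408
```

Request:
play_rows(
  increments=[
    {"offset": [0,0,0.1],"twist": 0.05,"grip": 0.9},
    {"offset": [0,0,0.2],"twist": 0.1,"grip": 0.9},
  ],
)

```text
time: 14.13
tool_pos: [0.5264, -0.2761, 0.2264]
tool_rot: [0.0, 0.949, -0.317, 0.001]
contact_force: [0.6, -0.7, -0.1]
gripper_width: 0.901
```

```bash
python3 t.py
```

```text
14.1333 Mz [-0.057 -0.085  0.127] F [ 0.6 -0.7 -0.1] j6 1.607 [ 0.5264 -0.2761  0.2264] eff6 -0.304
```

Request:
play_rows(
  increments=[
    {"offset": [0,0,0.2],"twist": 0.06,"grip": 0.9},
    {"offset": [0,0,0.3],"twist": 0.12,"grip": 0.9},
  ],
)

```text
time: 14.3
tool_pos: [0.5264, -0.2762, 0.2262]
tool_rot: [0.0, 0.928, -0.373, 0.001]
contact_force: [0.0, -1.4, -0.1]
gripper_width: 0.898
```

```bash
python3 t.py
```

```text
14.3 Mz [-0.191 -0.067  0.145] F [ 0.  -1.4 -0.1] j6 1.728 [ 0.5264 -0.2762  0.2262] eff6 -0.412
```

Request:
play_rows(
  increments=[
    {"offset": [0,0,0.2],"twist": 0.06,"grip": 0.9},
    {"offset": [0,0,0.3],"twist": 0.12,"grip": 0.9},
  ],
)

```text
time: 14.47
tool_pos: [0.5264, -0.2762, 0.2259]
tool_rot: [0.0, 0.904, -0.428, 0.001]
contact_force: [1.0, -0.9, -0.7]
gripper_width: 0.898
```

```bash
python3 t.py
```

```text
14.4667 Mz [-0.129 -0.119  0.166] F [ 1.  -0.9 -0.7] j6 1.848 [ 0.5264 -0.2762  0.2259] eff6 -0.405
```

Request:
play_rows(
  increments=[
    {"offset": [0,0,0.2],"twist": 0.06,"grip": 0.9},
    {"offset": [0,0,0.3],"twist": 0.12,"grip": 0.9},
  ],
)

```text
time: 14.63
tool_pos: [0.5265, -0.2763, 0.2256]
tool_rot: [0.0, 0.876, -0.482, 0.001]
contact_force: [1.4, -1.9, -1.4]
gripper_width: 0.9
```

```bash
python3 t.py
```

```text
14.6333 Mz [-0.227 -0.081  0.193] F [ 1.4 -1.9 -1.4] j6 1.968 [ 0.5265 -0.2763  0.2256] eff6 -0.405
```

Request:
play_rows(
  increments=[
    {"offset": [0,0,0.2],"twist": 0.06,"grip": 0.9},
    {"offset": [0,0,0.3],"twist": 0.12,"grip": 0.9},
  ],
)

```text
time: 14.8
tool_pos: [0.5265, -0.2763, 0.2253]
tool_rot: [0.0, 0.846, -0.533, 0.001]
contact_force: [-0.2, -1.0, 0.0]
gripper_width: 0.901
```

```bash
python3 t.py
```

```text
14.8 Mz [-0.271 -0.071  0.203] F [-0.2 -1.   0. ] j6 2.088 [ 0.5265 -0.2763  0.2253] eff6 -0.404
```

Request:
play_rows(
  increments=[
    {"offset": [0,0,0.2],"twist": 0.06,"grip": 0.9},
    {"offset": [0,0,0.3],"twist": 0.12,"grip": 0.9},
  ],
)

```text
time: 14.97
tool_pos: [0.5264, -0.2764, 0.225]
tool_rot: [0.0, 0.812, -0.583, 0.001]
contact_force: [0.2, -2.2, -0.7]
gripper_width: 0.9
```

```bash
python3 t.py
```

```text
14.9667 Mz [-0.29  -0.079  0.115] F [ 0.2 -2.2 -0.7] j6 2.208 [ 0.5264 -0.2764  0.225 ] eff6 -0.404
```

Request:
play_rows(
  increments=[
    {"offset": [0,0,0.2],"twist": 0.06,"grip": 0.9},
    {"offset": [0,0,0.3],"twist": 0.12,"grip": 0.9},
  ],
)

```text
time: 15.13
tool_pos: [0.5264, -0.2764, 0.2247]
tool_rot: [0.0, 0.776, -0.631, 0.001]
contact_force: [1.7, -2.7, -1.7]
gripper_width: 0.901
```

```bash
python3 t.py
```

```text
15.1333 Mz [-0.343 -0.1    0.182] F [ 1.7 -2.7 -1.7] j6 2.328 [ 0.5264 -0.2764  0.2247] eff6 -0.404
```

Request:
play_rows(
  increments=[
    {"offset": [0,0,0.2],"twist": 0.06,"grip": 0.9},
    {"offset": [0,0,0.3],"twist": 0.12,"grip": 0.9},
  ],
)

```text
time: 15.3
tool_pos: [0.5264, -0.2765, 0.2244]
tool_rot: [0.0, 0.737, -0.676, 0.001]
contact_force: [0.8, -2.5, -2.1]
gripper_width: 0.901
```

```bash
python3 t.py
```

```text
15.3 Mz [-0.38  -0.035  0.197] F [ 0.8 -2.5 -2.1] j6 2.448 [ 0.5264 -0.2765  0.2244] eff6 -0.404
```

Request:
play_rows(
  increments=[
    {"offset": [0,0,0.2],"twist": 0.06,"grip": 0.9},
    {"offset": [0,0,0.3],"twist": 0.12,"grip": 0.9},
  ],
)

```text
time: 15.47
tool_pos: [0.5264, -0.2765, 0.2241]
tool_rot: [-0.0, -0.695, 0.719, -0.001]
contact_force: [0.6, -3.4, -1.8]
gripper_width: 0.898
```

```bash
python3 t.py
```

```text
15.4667 Mz [-0.51  -0.059  0.188] F [ 0.6 -3.4 -1.8] j6 2.568 [ 0.5264 -0.2765  0.2241] eff6 -0.403
```

Request:
play_rows(
  increments=[
    {"offset": [0,0,0.2],"twist": 0.06,"grip": 0.9},
    {"offset": [0,0,0.3],"twist": 0.12,"grip": 0.9},
  ],
)

```text
time: 15.63
tool_pos: [0.5264, -0.2766, 0.2238]
tool_rot: [-0.0, -0.65, 0.76, -0.001]
contact_force: [0.5, -4.3, -1.4]
gripper_width: 0.899
```

```bash
python3 t.py
```

```text
15.6333 Mz [-0.448 -0.046  0.196] F [ 0.5 -4.3 -1.4] j6 2.688 [ 0.5264 -0.2766  0.2238] eff6 -0.403
```

Request:
play_rows(
  increments=[
    {"offset": [0,0,0.2],"twist": 0.06,"grip": 0.9},
    {"offset": [0,0,0.3],"twist": 0.12,"grip": 0.9},
  ],
)

```text
time: 15.8
tool_pos: [0.5264, -0.2767, 0.2235]
tool_rot: [-0.0, -0.604, 0.797, -0.001]
contact_force: [-0.6, -3.4, -1.0]
gripper_width: 0.903
```

```bash
python3 t.py
```

```text
15.8 Mz [-0.557  0.001  0.451] F [-0.6 -3.4 -1. ] j6 2.807 [ 0.5264 -0.2767  0.2235] eff6 -0.148
```

Washer felt: Mz jumped to 0.45. I'll hold, then average.

Request:
play_rows(
  increments=[
    {"offset": [0,0,0],"twist": 0,"grip": 0.9},
  ],
)

```text
time: 15.88
tool_pos: [0.5263, -0.2767, 0.2235]
tool_rot: [-0.0, -0.605, 0.796, -0.001]
contact_force: [-0.2, -4.9, -1.1]
gripper_width: 0.9
```

```bash
cat > a.py <<'E'
from h import *
m=[]
for i in range(8):
    s=manip.state(); m.append(np.r_[s['ft_torque'],s['contact_force'],s['joint_pos'][5],s['joint_efforts'][5]]); manip.grab_frame('wrist')
m=np.array(m); print(m[:,2].round(3), m[:,6:].round(3).tolist(), m.mean(0), s['time'])
E
python3 a.py
```

```text
[0.254 0.311 0.261 0.22  0.213 0.27  0.237 0.284] [[2.806, 0.683], [2.804, 0.37], [2.804, 0.269], [2.804, 0.238], [2.804, 0.253], [2.804, 0.261], [2.804, 0.262], [2.804, 0.262]] [-0.7389 -0.0387  0.2563  0.222  -5.2832 -1.3582  2.8044  0.3248] 16.2333
```

Request:
play_rows(
  increments=[
    {"offset": [0,0,0],"twist": 0.02,"grip": 0.9},
  ],
)

```text
time: 16.37
tool_pos: [0.5263, -0.2766, 0.2235]
tool_rot: [-0.0, -0.597, 0.802, -0.001]
contact_force: [1.2, -5.7, -1.7]
gripper_width: 0.902
```

```bash
sed -i 's/range(8)/range(4)/' a.py; python3 a.py
```

```text
[0.447 0.408 0.343 0.362] [[2.824, 0.168], [2.825, 0.486], [2.824, 0.483], [2.824, 0.415]] [-0.8587 -0.0303  0.3899  0.3539 -5.6728 -1.4933  2.8245  0.3879] 16.5167
```

Request:
play_rows(
  increments=[
    {"offset": [0,0,0],"twist": 0.02,"grip": 0.9},
  ],
)

```text
time: 16.65
tool_pos: [0.5263, -0.2766, 0.2235]
tool_rot: [-0.0, -0.589, 0.808, -0.001]
contact_force: [0.5, -6.9, -1.1]
gripper_width: 0.897
```

```bash
python3 a.py
```

```text
[0.587 0.509 0.502 0.479] [[2.844, 0.253], [2.845, 0.568], [2.844, 0.563], [2.844, 0.494]] [-0.8735 -0.0648  0.5191  0.3598 -6.3609 -1.3092  2.8442  0.4698] 16.8
```

Held torque is about 0.50 N m (peak sample 0.59), so I'm backing off and lifting clear.

Request:
play_rows(
  increments=[
    {"offset": [0,0,0],"twist": -0.08,"grip": 0.9},
    {"offset": [0,0,0],"twist": -0.16,"grip": 0.9},
    {"offset": [0,0,-20],"twist": -0.16,"grip": 0.9},
    {"offset": [0,0,-50],"twist": -0.16,"grip": 0.9},
    {"offset": [0,0,-85],"twist": -0.16,"grip": 0.9},
  ],
)

```text
time: 17.27
tool_pos: [0.5254, -0.2748, 0.3064]
tool_rot: [-0.0, -0.652, 0.759, 0.003]
contact_force: [-0.4, -0.3, 0.0]
gripper_width: 0.905
```

Request:
play_rows(
  increments=[
    {"offset": [0,0,-35],"twist": 0,"grip": 0.9},
    {"offset": [0,0,-60],"twist": 0,"grip": 0.9},
    {"offset": [0,0,-70],"twist": 0,"grip": 0.9},
    {"offset": [0,0,-70],"twist": 0,"grip": 0.9},
  ],
)

```text
time: 17.6
tool_pos: [0.5268, -0.2759, 0.3818]
tool_rot: [0.001, -0.652, 0.759, -0.003]
contact_force: [-0.1, -0.2, 0.2]
gripper_width: 0.895
```

```bash
python3 - <<'E'
from h import *
st()
im,c=look('wrist',['lock_nut','red_arm','black_arm','block_mid','mould_mid','blade_box_mid'],save='w5.png')
look('top',['red_arm','black_arm','block_mid','mould_mid','blade_box_mid'])
st()
E
```

```text
{'time': np.float64(17.6), 'joint_pos': array([-0.608, -0.005,  1.71 ,  0.001,  1.431,  2.685]), 'tool_pos': array([ 0.527, -0.276,  0.382]), 'tool_rot': array([ 0.001, -0.652,  0.759, -0.003]), 'contact_force': array([-0.055, -0.195,  0.19 ]), 'ft_torque': array([-0.046, -0.032, -0.023]), 'gripper_width': np.float64(0.895)}
wrist lock_nut 0.56 [ 0.5519 -0.202  -0.0006]
wrist red_arm 0.78 [ 0.4891 -0.2447  0.0699]
wrist black_arm 0.58 [ 0.5576 -0.3014  0.0754]
wrist block_mid 0.66 [ 0.4861 -0.3488  0.0153]
wrist mould_mid 0.78 [ 0.5917 -0.3293 -0.0001]
wrist blade_box_mid 0.66 [ 0.5491 -0.2033  0.0027]
top block_mid 0.7 [ 0.4878 -0.3455  0.0192]
top blade_box_mid 0.81 [ 0.5535 -0.2065  0.006 ]
{'time': np.float64(18.25), 'joint_pos': array([-0.608, -0.002,  1.714,  0.   ,  1.43 ,  2.686]), 'tool_pos': array([ 0.526, -0.276,  0.378]), 'tool_rot': array([-0.   , -0.651,  0.759,  0.   ]), 'contact_force': array([-0.438, -0.073,  1.026]), 'ft_torque': array([ 0.022,  0.03 , -0.03 ]), 'gripper_width': np.float64(0.899)}
```

View pics/w5.png

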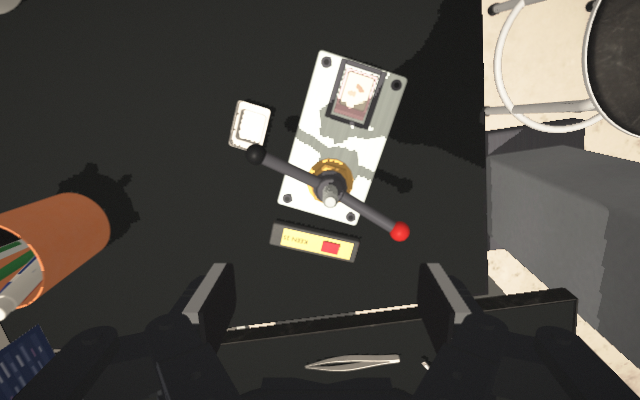

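The wrist view shows the lock nut on the brass at (330,190), black ball (256,154), red ball (400,232). The block, mould and dispenser are in place and the gripper is well clear. Handing in.

```bash
python3 -c "
from plant import manip
print(manip.job_done())"
```

```text
the job is handed in; nothing more can be done
None
```

The lock nut is run down onto the washer and tightened to about 0.50 N m, and I handed the job in at about 18.3 s. I used the open gripper as a two-finger fork centred on the post. The nut turned about 7.35 rad clockwise in two sweeps with one re-engagement.

- **Torque:** It ran at a steady 0.12–0.23 N m on the wrist sensor, then jumped to 0.45 N m when it met the washer. I then added 0.04 rad in two steps. The held torque settled at 0.48–0.51 N m. The highest single sample was 0.59 N m, with sensor noise of about 0.04 N m.
- **After letting go:** The wrist force was back to about zero and the gripper hung well above the nut. The arm angle in the wrist picture matched where I left it, so the nut did not turn back.
- **Other items:** The wax block, mould and blade dispenser were within measuring error of their starting places.
- **Checks that disagreed or failed:** In the last round the lock nut query on the wrist picture wrongly pointed at the dispenser, and the top camera missed both arms and the mould. I relied on the wrist picture itself and its other detections instead.

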